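Depth-rod check of a cream depositor's dosing cylinder

TASK

Check the stroke of the cream depositor: take the depth rod out of its blue stand, lower it (do not drop it) tip first into the dosing cylinder, push the stiff piston down with it until it bottoms and press it home there for a moment with about 15 N, never more than 30 N. Leave the rod standing in the bore and then set the red pointer on the scale post level with the top of the rod, so that it shows the exposed length. Do not disturb the other things on the bench.

Things in the scene. Friction and masses are not known exactly. Their poses are not given: they have to be found in the camera images.
- depositor: Fixed bench depositor, its +y side (scale post) points away from the robot, within 0.3 rad. Origin: on the bore axis, at the bench top. Base plate 12 mm thick, x -65 to 65, y -65 to 170 mm. At the origin stands the round aluminium dosing cylinder, 68 mm in diameter, mouth 100 mm above the bench. At y = +140 mm stands the scale post, 14 mm thick, reaching 287 mm above the bench, with a white scale strip behind it (+y).
- bore_mouth (a point): Centre of the mouth of the dosing bore, 100 mm above the bench; z up along the bore. Bore 17 mm in diameter, a funnel about 24 mm wide at the mouth. The piston inside cannot be seen well: once bottomed its top face lies 53 to 78 mm below the mouth (differs from case to case).
- piston (a joint): White piston in the bore, how far it has been pushed down (m): starts at 0 to 0.005, bottoms hard at 0.014. It has dry friction: it moves under a steady push of about 6 N and stays where it is left (no spring).
- rod: Loose steel depth rod, 180 mm long, about 200 g, standing upright in the stand; a plain shank 14 mm in diameter with a chamfered tip for the lower 125 mm, then a black handgrip 18 mm in diameter, its last 6 mm yellow. Origin: centre of the tip's end face (lower end); z runs up along the rod.
- rod_top (a point): Centre of the rod's flat yellow top, 180 mm above the tip.
- rod_stand: Fixed blue block 90 x 90 x 50 mm, origin at the centre of its underside on the bench; hole 16.5 mm in diameter and 40 mm deep in the middle of its top, in which the rod stands (tip 10 mm above the bench).
- pointer (a joint): Height setting of the red pointer on its post (m): 0 to 0.15, growing upward; the pointer's tip is 0.105 m above the bench at 0. Dry friction of about 3 N: it stays where it is left.
- pointer_tip (a point): Upper edge of the pointer's tip, 14 mm beside the bore axis (depositor's +y side). The pointer is a bar 8 mm wide and 6 mm thick from the post towards the bore, its upper face at this height.
- pointer_grip (a point): Centre of the top of the pointer's red grip tab, 34 mm above the pointer's upper face and 68 mm from the bore axis on the depositor's +y side. The tab is 14 mm wide along the depositor's x (pinch it so), 26 mm along y, 40 mm tall.
- tub: Bystander: white plastic tub, open, 80 mm across, 80 mm tall, 120 g; origin at the centre of its underside.
- nozzle: Bystander: brass piping nozzle, a cone 40 mm across and 55 mm tall; origin at the centre of its underside.
- spatula: Bystander: spatula lying on the bench, far to the robot's right; origin near its middle.
There are look-alikes about, which are no part of the job. There is more than one size of the rod; the one meant has the size given above.

How it is judged (in metres and radians):
On the way, in this order (a step that is already met when the one before it is completed fails the run):
1. the rod's tip is in the dosing bore, at least 20 mm below the mouth, with the rod upright (z of rod in the frame of bore_mouth below -0.02 m and horizontal distance between rod and bore_mouth below 0.004 m and angle between rod's own z axis and vertical below 0.15 rad).
2. the rod has pushed the piston to its bottom (joint above 0.0125) and presses it home there with 9 N or more (value of joint piston above 0.0125 m and horizontal distance between rod and bore_mouth below 0.004 m and z of rod in the frame of bore_mouth below -0.045 m and contact force between rod and depositor above 9 N), for 0.2 s.
3. the pointer's tip is level with the rod's top within 3 mm (z of pointer_tip in the frame of rod_top between -0.003 and 0.003 m), for 0.2 s.
At the end, for the whole second after the job is handed in: The rod stands released and at rest in the dosing bore (within 4 mm of its axis, tilt under 0.12 rad, tip more than 45 mm below the mouth), the piston is bottomed (joint above 0.0125), and the pointer's tip is within 3 mm of the height of the rod's top (all of step 3 and value of joint piston above 0.0125 m and horizontal distance between rod and bore_mouth below 0.004 m and z of rod in the frame of bore_mouth below -0.045 m and angle between rod's own z axis and vertical below 0.12 rad and linear speed of rod below 0.01 m/s); the robot touches nothing.
It fails at once if the rod presses on the depositor with more than 30 N (rammed or dropped) (contact force between rod and depositor above 30 N).
It fails at once if the tub is moved more than 20 mm (distance of tub from where it was at the start of the episode above 0.02 m).
It fails at once if the nozzle is moved more than 20 mm (distance of nozzle from where it was at the start of the episode above 0.02 m).
It fails at once if the spatula is moved more than 20 mm (distance of spatula from where it was at the start of the episode above 0.02 m).
It also fails if it takes over 72 s, if anything falls off the work surface, if the arm or the gripper's body presses on something with over 40 N, if the wrist force passes 120 N, or if a joint passes its speed limit or range.

ROBOT

A 6-joint arm with a two-finger parallel gripper is mounted at the origin on the work surface. World frame = base frame: x ahead of the robot, y to its left, z up, the work surface at z = 0. Lengths are in m, angles in degrees, forces in N, time in s.
With the tool pointing down it reaches from about 0.25 to 0.725 m from the base axis. Payload 9.7 kg.
Tool frame: the origin (TCP) lies at the very end of the fingers, on their centre line; the grasp point (between the pads) lies 19 mm behind it; z points along the fingers, y is the line along which they close (so a half turn about z gives the same grasp; the last joint's range is limited). The gripper opens to 85 mm and grips with 20 to 120 N. Pads are 22 mm wide; open, the fingers measure 114 mm over their backs; the gripper's body (76 mm by 85 mm) begins 54 mm behind the grasp point. The pads swing forward as they close: fully open they stand 13 mm farther back than shut.
Start: joints at [-76.031, 4.979, 10.078, 95.1, 0, 90], TCP at [0.133, -0.534, 0.206] pointing down, gripper open.
Joint ranges: [-179.16, 179.16], [-48.56, 103.87], [-65.8, 70.77], [-126.05, 130.52], [-82.76, 87.17], [-180, 180]. Speed limits (degrees/s): [127.2, 127.2, 147.25, 180, 180, 180].

INTERFACE

Orientations are given as [roll, pitch, yaw] about the fixed x, y, z axes, in that order (R = Rz(yaw) Ry(pitch) Rx(roll)).
In Python, from workcell import telemetry, optics, workorder gives the robot as it stands.
- The arm moves only by the shell command python3 -m handwheel 'ROWS' [FORCE]. ROWS is JSON, a list of rows, each an object of numbers: "tx", "ty", "tz": the shift along the tool's x, y, z in m; "ax", "ay", "az": the turn, a rotation vector about the tool's x, y, z in degrees; "jaw": the gripper command: -1 is shut, 1 is fully open, values between are in proportion. A call has exactly 10 rows; each row shifts and turns the commanded pose from where the row before left it, along the tool's axes as they then stand; what a row does not reach is not made up. A row lasts 1/8 s, in which the tool goes at most 62.5 mm and 10.7 degrees, less where a joint would pass 70% of its speed; a pose out of reach is approached as far as the arm can. A call is refused whole if a number of a shift passes 0.0625 or a number of a turn 10.7, either way. A call with a gripper value outside its range is refused whole. The fingers move at their own pace and stop on an object; FORCE is the grip in N (left out, the last holds). Time passes only in rows, so rows that do not move let the fingers close, or fill a call up. It gives the time, the measured TCP pose, the force, the opening and the grip force at its end, in the units of the state.
- telemetry.get_obs(): the state, without advancing time (a new reading comes with each control period).
- optics.camera(name): name is "side" or "top" or "wrist"; returns a dict with "color" (384x512x3 uint8, red, green, blue), "K" (3x3 intrinsics, pixels), "extrinsics" (4x4, takes a point from camera to world coordinates); the wrist camera has in their place "mount" (4x4, takes a point from camera to tool coordinates, whose origin is the TCP and whose axes are the flange's). Camera axes: x right, y down, z forward; pixel columns grow to the right and rows downward; lengths in m; the calibration is good to about 2 mm. A picture is of the moment at which its call begins: read the wrist's pose just before it. There is no depth.
- workorder.job_done(): hands the job in; it is judged then, once.
The state is a dict: "time": time; "q": joint angles; "qd": joint speeds; "joint_efforts": joint torques, N m; "ee_pos": TCP position; "tcp_rot": TCP orientation; "wrist_force": force on the tool from outside, world axes, zero at the start; "torque": the same for the moment, N m; "opening": finger opening in m; "grasp_force": force on a finger pad.
Only numpy, scipy, OpenCV 4.12 (cv2) and the standard library are available. Lean on these libraries where they do the work, as an engineer would, in place of code of your own. Each camera call takes 0.05 s, during which the arm holds its last target. There are 200 camera calls.

## Working session

There is one attempt and no reset: what is moved stays moved. The work goes in short steps, Python scripts to look and compute and a shell command to move; the robot and the scene stay as the last step left them, time stands still between calls to the robot, and variables do not carry over. Pictures are saved under pics/ and viewed, at most 14 in all, crops included, and the job is handed in when it is done.

```bash
ls; mkdir -p pics
cat > h.py <<'E'
import numpy as np, cv2
from workcell import telemetry, optics, workorder
from scipy.spatial.transform import Rotation as R
def shot(n,save=None):
    c=optics.camera(n)
    if save: cv2.imwrite('pics/'+save,c['color'][:,:,::-1])
    return c
def ext(c,o=None):
    if 'extrinsics' in c: return np.array(c['extrinsics'])
    T=np.eye(4);T[:3,:3]=R.from_euler('xyz',o['tcp_rot'],degrees=True).as_matrix();T[:3,3]=o['ee_pos']
    return T@np.array(c['mount'])
def ray(K,E,u,v):
    d=E[:3,:3]@np.linalg.inv(K)@np.array([u,v,1.]);return E[:3,3],d/np.linalg.norm(d)
def onz(K,E,u,v,z):
    p,d=ray(K,E,u,v);return p+d*(z-p[2])/d[2]
def proj(K,E,P):
    p=np.linalg.inv(E)@np.append(P,1);q=K@p[:3];return q[:2]/q[2]
E
python3 - <<'E'
from h import *
o=telemetry.get_obs();print(o)
a=shot('top');b=shot('side');
cv2.imwrite('pics/top.png',a['color'][:,:,::-1]);cv2.imwrite('pics/side.png',b['color'][:,:,::-1])
np.set_printoptions(precision=4,suppress=True)
for c in(a,b):print(np.array(c['K']),np.array(c['extrinsics']))
E
```

```text
pics
{'time': 0.0, 'q': array([-7.60297936e+01,  5.01210916e+00,  1.00338791e+01,  9.50976308e+01,
       -1.20938702e-03,  8.99981735e+01]), 'qd': array([ 0.05820187, -0.01426436,  0.06823182,  0.00816198,  0.0902721 ,
        0.02207893]), 'joint_efforts': array([ 5.37518899e-04, -5.20387101e+01,  4.64803398e+01,  1.62975682e-02,
        2.00653710e-05,  6.10547644e-06]), 'ee_pos': array([ 0.1327125 , -0.53348953,  0.20486824]), 'tcp_rot': array([-1.79924139e+02,  1.20696762e-03,  1.39720345e+01]), 'wrist_force': array([-0.38066134, -0.30683965,  0.02583279]), 'torque': array([-0.01617223,  0.03501865,  0.02358617]), 'grasp_force': 0.0, 'opening': 0.08557660577503458}
[[372.3825   0.     245.6236]
 [  0.     372.3825 188.2664]
 [  0.       0.       1.    ]] [[-0.0265 -0.991   0.1314  0.4993]
 [-0.9985  0.02   -0.0506 -0.1036]
 [ 0.0475 -0.1326 -0.99    0.8717]
 [ 0.      0.      0.      1.    ]]
[[384.3189   0.     255.8549]
 [  0.     384.3189 188.858 ]
 [  0.       0.       1.    ]] [[-0.9321 -0.1712  0.3193  0.3167]
 [-0.3623  0.4365 -0.8235  0.5783]
 [ 0.0016 -0.8833 -0.4688  0.5503]
 [ 0.      0.      0.      1.    ]]
```

View pics/top.png

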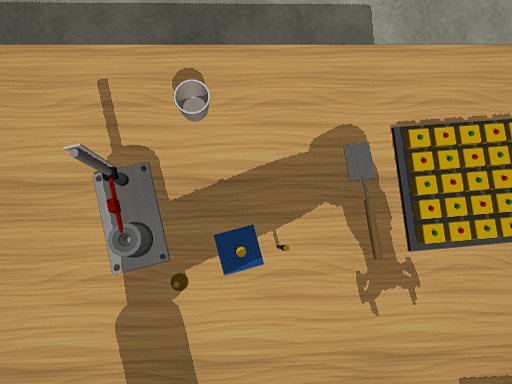

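View pics/side.png

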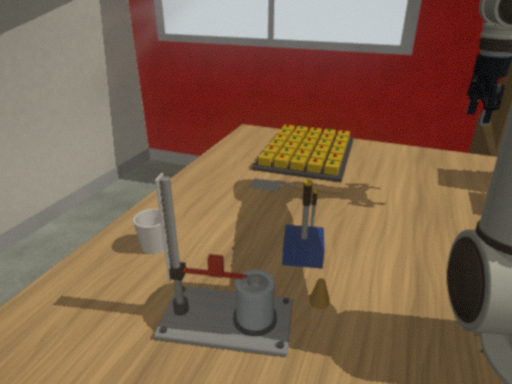

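The top view shows the depositor (bore about (125,240), red bar up to the post), the blue stand at (239,250) with the thick yellow-topped rod at (241,252), and a thin look-alike rod at (285,247). The tub is at (192,98), the nozzle at (179,282) and the spatula at (365,200). The side view agrees.

Run:
```python
from h import *
np.set_printoptions(precision=4,suppress=True)
t=cv2.imread('pics/top.png');s=cv2.imread('pics/side.png')
o=cv2.resize(t[140:290,60:300],None,fx=3,fy=3,interpolation=cv2.INTER_CUBIC)
o2=cv2.resize(s[165:360,145:345],None,fx=3,fy=3,interpolation=cv2.INTER_CUBIC)
cv2.imwrite('pics/tc.png',o);cv2.imwrite('pics/sc.png',o2[:595])
a=optics.camera('top');K=np.array(a['K']);E=np.array(a['extrinsics'])
hsv=cv2.cvtColor(t,cv2.COLOR_BGR2HSV)
def blobs(m,name,z):
    n,l,st,c=cv2.connectedComponentsWithStats(m)
    for i in range(1,n):
        if st[i,4]>8 and c[i][0]<330: print(name,c[i],st[i],onz(K,E,*c[i],z))
blobs(cv2.inRange(hsv,(20,180,120),(32,255,255)),'yel',.19)
mb=cv2.inRange(hsv,(100,120,40),(125,255,255))
blobs(mb,'blue',.05)
cs=max(cv2.findContours(mb,0,2)[0],key=cv2.contourArea);r=cv2.minAreaRect(cs);print(r)
for p in cv2.boxPoints(r):print(p,onz(K,E,*p,.05))
mr=cv2.inRange(hsv,(0,150,60),(6,255,255))|cv2.inRange(hsv,(174,150,60),(180,255,255))
blobs(mr,'red',.105)
```

```text
yel [285.7727 247.6364] [283 245   6   6  22] [ 0.4793 -0.2087  0.19  ]
yel [240.4079 251.3289] [236 247  10  10  76] [ 0.475 -0.126  0.19 ]
blue [238.1384 249.1719] [ 214  225   50   50 1553] [ 0.4748 -0.1257  0.05  ]
((238.26153564453125, 249.29229736328125), (40.87089920043945, 40.52007293701172), 74.74488067626953)
[213.3385 234.9077] [ 0.5071 -0.0723  0.05  ]
[252.4308 224.2462] [ 0.5281 -0.1585  0.05  ]
[263.1846 263.6769] [ 0.4422 -0.1794  0.05  ]
[224.0923 274.3384] [ 0.4221 -0.0942  0.05  ]
red [112.4323 198.0568] [107 178  13  34 229] [0.5864 0.1294 0.105 ]
red [119.0227 221.5795] [115 212   8  21  88] [0.5383 0.1153 0.105 ]
```

View pics/tc.png

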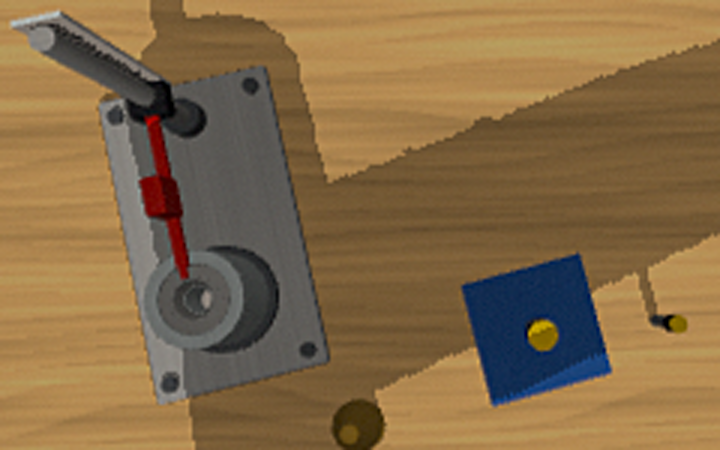

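View pics/sc.png

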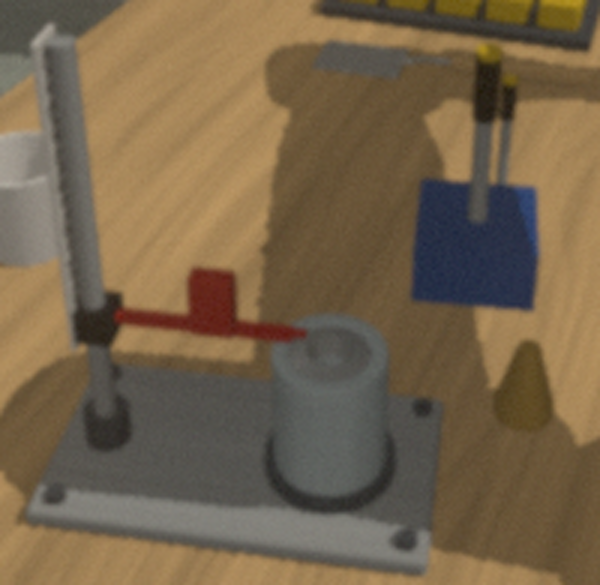

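The crops show the mouth centre near top px (124.8,240.2) and the pointer tip near top (121.7,232.3) / side (246.7,276). The rod top is also clear in both views, and the look-alike beside it is thinner and shorter.

```bash
cat >> h.py <<'E'
def tri(rays):
    A=np.zeros((3,3));b=np.zeros(3)
    for p,d in rays:
        M=np.eye(3)-np.outer(d,d);A+=M;b+=M@p
    x=np.linalg.solve(A,b);return x,[np.linalg.norm((np.eye(3)-np.outer(d,d))@(x-p)) for p,d in rays]
E
python3 - <<'E'
from h import *
np.set_printoptions(precision=4,suppress=True)
a=optics.camera('top');b=optics.camera('side');w=optics.camera('wrist')
A=(np.array(a['K']),np.array(a['extrinsics']));B=(np.array(b['K']),np.array(b['extrinsics']))
T=lambda x,y:(60+(x-1)/3,140+(y-1)/3);S=lambda x,y:(145+(x-1)/3,165+(y-1)/3)
print('wrist',np.array(w['K']),np.array(w['mount']))
for n,t,s in[('ptip',(185,277),(306,333)),('tabtop',(160,192),(213,272)),('rodtop',(542,334),(488,52)),('thin',(676,323),(510,78)),('mouth',(194.5,300.5),(331,345))]:
    print(n,tri([ray(*A,*T(*t)),ray(*B,*S(*s))]))
print('mouth z.1',onz(*A,*T(194.5,300.5),.1),onz(*B,*S(331,345),.1))
print('tabtop',onz(*A,*T(160,192),.139),'tip',onz(*A,*T(185,277),.105))
for c in[(100,100),(265,67),(328,362),(163,403)]:print(onz(*A,*T(*c),.012))
for c in[(30,515),(425,570),(440,402)]:print('s',onz(*B,*S(*c),.012))
E
```

```text
wrist [[293.5233   0.     255.9318]
 [  0.     293.5233 187.3607]
 [  0.       0.       1.    ]] [[-0.0002 -0.9485 -0.3169  0.0816]
 [ 1.     -0.0002 -0.0001 -0.0003]
 [ 0.0001 -0.3169  0.9485 -0.1688]
 [ 0.      0.      0.      1.    ]]
ptip (array([0.5163, 0.1082, 0.1115]), [np.float64(0.0007802634290294728), np.float64(0.0007802634290292812)])
tabtop (array([0.5701, 0.1155, 0.145 ]), [np.float64(0.0009739054136287261), np.float64(0.000973905413628905)])
rodtop (array([ 0.4752, -0.126 ,  0.1877]), [np.float64(0.000374871718668891), np.float64(0.00037487171866891093)])
thin (array([ 0.4772, -0.218 ,  0.1209]), [np.float64(0.0007835822405088747), np.float64(0.000783582240508945)])
mouth (array([0.5016, 0.1042, 0.1039]), [np.float64(0.00019996217540898783), np.float64(0.0001999621754089974)])
mouth z.1 [0.5014 0.1051 0.1   ] [0.5034 0.1001 0.1   ]
tabtop [0.5716 0.1177 0.139 ] tip [0.5172 0.1103 0.105 ]
[0.6559 0.2028 0.012 ]
[0.6796 0.078  0.012 ]
[0.4533 0.0295 0.012 ]
[0.4269 0.1508 0.012 ]
s [0.649  0.2049 0.012 ]
s [0.4253 0.1577 0.012 ]
s [0.4543 0.0317 0.012 ]
```

```bash
python3 -m handwheel '[{"tx":0.02,"ty":-0.014,"tz":-0.02,"jaw":1},{"tx":0.043,"ty":-0.031,"tz":-0.02,"jaw":1},{"tx":0.045,"ty":-0.033,"tz":-0.02,"jaw":1},{"tx":0.046,"ty":-0.033,"tz":-0.02,"jaw":1},{"tx":0.046,"ty":-0.033,"tz":-0.02,"jaw":1},{"tx":0.046,"ty":-0.033,"jaw":1},{"tx":0.046,"ty":-0.034,"jaw":1},{"tx":0.046,"ty":-0.034,"jaw":1},{"tx":0.046,"ty":-0.034,"jaw":1},{"tx":0.046,"ty":-0.034,"jaw":1}]'
python3 - <<'E'
from h import *
print(telemetry.get_obs()['q'])
E
```

```text
[-7.60312371e+01  4.99106818e+00  1.00653107e+01  9.51002818e+01
  5.30846034e-04  9.00010104e+01]$[0]: bad value
```

```bash
python3 -m handwheel '[{"tx":0.02,"ty":-0.014,"tz":-0.02,"ax":0,"ay":0,"az":0,"jaw":1},{"tx":0.043,"ty":-0.031,"tz":-0.02,"ax":0,"ay":0,"az":0,"jaw":1},{"tx":0.045,"ty":-0.033,"tz":-0.02,"ax":0,"ay":0,"az":0,"jaw":1},{"tx":0.046,"ty":-0.033,"tz":-0.02,"ax":0,"ay":0,"az":0,"jaw":1},{"tx":0.046,"ty":-0.033,"tz":-0.02,"ax":0,"ay":0,"az":0,"jaw":1},{"tx":0.046,"ty":-0.033,"tz":0,"ax":0,"ay":0,"az":0,"jaw":1},{"tx":0.046,"ty":-0.034,"tz":0,"ax":0,"ay":0,"az":0,"jaw":1},{"tx":0.046,"ty":-0.034,"tz":0,"ax":0,"ay":0,"az":0,"jaw":1},{"tx":0.046,"ty":-0.034,"tz":0,"ax":0,"ay":0,"az":0,"jaw":1},{"tx":0.046,"ty":-0.034,"tz":0,"ax":0,"ay":0,"az":0,"jaw":1}]'
python3 - <<'E'
from h import *
print(telemetry.get_obs()['q'])
E
```

```text
time: 1.55
ee_pos: [0.4754, -0.1245, 0.3057]
tcp_rot: [180.0, -0.0, 14.0]
wrist_force: [0.6, -0.9, -0.1]
opening: 0.0858
grasp_force: 0.0
[-1.46703378e+01  4.83352541e-01  1.68277986e+01  1.06313581e+02
 -4.64095828e-03  1.51355220e+02]
```

```bash
R='nope'; python3 -m handwheel '[{"tx":0,"ty":0,"tz":0,"ax":0,"ay":0,"az":-10.5,"jaw":1},{"tx":0,"ty":0,"tz":0,"ax":0,"ay":0,"az":-10.5,"jaw":1},{"tx":0,"ty":0,"tz":0,"ax":0,"ay":0,"az":-10.5,"jaw":1},{"tx":0,"ty":0,"tz":0,"ax":0,"ay":0,"az":-10.5,"jaw":1},{"tx":0,"ty":0,"tz":0,"ax":0,"ay":0,"az":-10.5,"jaw":1},{"tx":0,"ty":0,"tz":0,"ax":0,"ay":0,"az":-10.5,"jaw":1},{"tx":0,"ty":0,"tz":0,"ax":0,"ay":0,"az":-10.5,"jaw":1},{"tx":0,"ty":0,"tz":0,"ax":0,"ay":0,"az":-10.5,"jaw":1},{"tx":0,"ty":0,"tz":0,"ax":0,"ay":0,"az":-10.5,"jaw":1},{"tx":0,"ty":0,"tz":0,"ax":0,"ay":0,"az":-10.5,"jaw":1}]' && python3 -m handwheel '[{"tx":0,"ty":0,"tz":0,"ax":0,"ay":0,"az":-10.5,"jaw":1},{"tx":0,"ty":0,"tz":0,"ax":0,"ay":0,"az":-10.5,"jaw":1},{"tx":0,"ty":0,"tz":0,"ax":0,"ay":0,"az":-10.5,"jaw":1},{"tx":0,"ty":0,"tz":0,"ax":0,"ay":0,"az":-10.5,"jaw":1},{"tx":0,"ty":0,"tz":0,"ax":0,"ay":0,"az":-10.5,"jaw":1},{"tx":0,"ty":0,"tz":0,"ax":0,"ay":0,"az":-10.5,"jaw":1},{"tx":0,"ty":0,"tz":0,"ax":0,"ay":0,"az":-10.5,"jaw":1},{"tx":0,"ty":0,"tz":0,"ax":0,"ay":0,"az":0,"jaw":1},{"tx":0,"ty":0,"tz":0,"ax":0,"ay":0,"az":0,"jaw":1},{"tx":0,"ty":0,"tz":0,"ax":0,"ay":0,"az":0,"jaw":1}]'
python3 - <<'E'
from h import *
np.set_printoptions(precision=4,suppress=True)
o=telemetry.get_obs();print(o['q'])
c=shot('wrist','w1.png');K=np.array(c['K']);E=ext(c,o)
hsv=cv2.cvtColor(cv2.cvtColor(c['color'],cv2.COLOR_RGB2BGR),cv2.COLOR_BGR2HSV)
n,l,st,ce=cv2.connectedComponentsWithStats(cv2.inRange(hsv,(20,160,80),(33,255,255)))
for i in range(1,n):
    if st[i,4]>60: print(ce[i],st[i],onz(K,E,*ce[i],.19))
E
```

```text
time: 2.8
ee_pos: [0.4745, -0.1262, 0.3056]
tcp_rot: [-180.0, 0.0, 119.3]
wrist_force: [-0.3, 0.0, -0.3]
opening: 0.0852
grasp_force: 0.0
time: 4.05
ee_pos: [0.4745, -0.1261, 0.3056]
tcp_rot: [180.0, 0.0, -167.7]
wrist_force: [-0.2, -1.0, -0.0]
opening: 0.0857
grasp_force: 0.0
[-14.8897   0.443   16.7728 106.3288   0.0023 -27.2296]
[350.4891 114.9317] [337 105  28  21 366] [ 0.3983 -0.0511  0.19  ]
[179.6374 145.0659] [175 140  11  11  91] [ 0.4612 -0.2049  0.19  ]
[255.0303 174.375 ] [247 165  17  19 264] [ 0.4745 -0.1268  0.19  ]
```

View pics/w1.png

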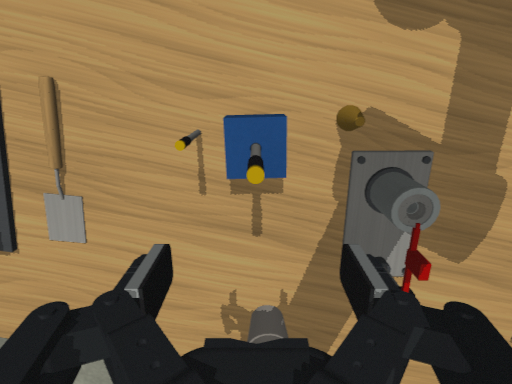

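The wrist view shows the rod top at px (255,174), right on the tool's plane, with the thin rod clear at (180,145) and the depositor at (415,208). The rod's xy agrees with the TCP within 1 mm, so I descend and grip.

```bash
python3 -m handwheel '[{"tx":0,"ty":0,"tz":0.02,"ax":0,"ay":0,"az":0,"jaw":1},{"tx":0,"ty":0,"tz":0.02,"ax":0,"ay":0,"az":0,"jaw":1},{"tx":0,"ty":0,"tz":0.02,"ax":0,"ay":0,"az":0,"jaw":1},{"tx":0,"ty":0,"tz":0.02,"ax":0,"ay":0,"az":0,"jaw":1},{"tx":0,"ty":0,"tz":0.02,"ax":0,"ay":0,"az":0,"jaw":1},{"tx":0,"ty":0,"tz":0.02,"ax":0,"ay":0,"az":0,"jaw":1},{"tx":0,"ty":0,"tz":0.02,"ax":0,"ay":0,"az":0,"jaw":1},{"tx":0,"ty":0,"tz":0.02,"ax":0,"ay":0,"az":0,"jaw":1},{"tx":0,"ty":0,"tz":0.0025,"ax":0,"ay":0,"az":0,"jaw":1},{"tx":0,"ty":0,"tz":0,"ax":0,"ay":0,"az":0,"jaw":1}]' && python3 -m handwheel '[{"tx":0,"ty":0,"tz":0,"ax":0,"ay":0,"az":0,"jaw":-1},{"tx":0,"ty":0,"tz":0,"ax":0,"ay":0,"az":0,"jaw":-1},{"tx":0,"ty":0,"tz":0,"ax":0,"ay":0,"az":0,"jaw":-1},{"tx":0,"ty":0,"tz":0,"ax":0,"ay":0,"az":0,"jaw":-1},{"tx":0,"ty":0,"tz":0,"ax":0,"ay":0,"az":0,"jaw":-1},{"tx":0,"ty":0,"tz":0,"ax":0,"ay":0,"az":0,"jaw":-1},{"tx":0,"ty":0,"tz":0,"ax":0,"ay":0,"az":0,"jaw":-1},{"tx":0,"ty":0,"tz":0,"ax":0,"ay":0,"az":0,"jaw":-1},{"tx":0,"ty":0,"tz":0,"ax":0,"ay":0,"az":0,"jaw":-1},{"tx":0,"ty":0,"tz":0,"ax":0,"ay":0,"az":0,"jaw":-1}]' 60
```

```text
time: 5.35
ee_pos: [0.4746, -0.1262, 0.1436]
tcp_rot: [-180.0, 0.0, -167.6]
wrist_force: [-0.9, 0.1, 0.5]
opening: 0.0855
grasp_force: 0.0
time: 6.6
ee_pos: [0.4746, -0.1262, 0.1434]
tcp_rot: [-180.0, 0.0, -167.5]
wrist_force: [0.7, -0.3, 4.5]
opening: 0.0163
grasp_force: 58.6
```

```bash
python3 -m handwheel '[{"tx":0,"ty":0,"tz":-0.005,"ax":0,"ay":0,"az":0,"jaw":-1},{"tx":0,"ty":0,"tz":-0.015,"ax":0,"ay":0,"az":0,"jaw":-1},{"tx":0,"ty":0,"tz":-0.015,"ax":0,"ay":0,"az":0,"jaw":-1},{"tx":0,"ty":0,"tz":-0.02,"ax":0,"ay":0,"az":0,"jaw":-1},{"tx":0,"ty":0,"tz":-0.02,"ax":0,"ay":0,"az":0,"jaw":-1},{"tx":0,"ty":0,"tz":-0.02,"ax":0,"ay":0,"az":0,"jaw":-1},{"tx":0,"ty":0,"tz":-0.02,"ax":0,"ay":0,"az":0,"jaw":-1},{"tx":0,"ty":0,"tz":-0.02,"ax":0,"ay":0,"az":0,"jaw":-1},{"tx":0,"ty":0,"tz":-0.015,"ax":0,"ay":0,"az":0,"jaw":-1},{"tx":0,"ty":0,"tz":0,"ax":0,"ay":0,"az":0,"jaw":-1}]'
python3 - <<'E'
from h import *
np.set_printoptions(precision=4,suppress=True)
o=telemetry.get_obs();print(o['ee_pos'],o['tcp_rot'])
M=R.from_euler('xyz',o['tcp_rot'],degrees=True).as_matrix()
# rough mouth relative to TCP in tool axes
print(M.T@(np.array([.502,.1045,.1])-o['ee_pos']))
c=shot('wrist','w2.png')
E
```

```text
time: 7.85
ee_pos: [0.4749, -0.1263, 0.2947]
tcp_rot: [-179.9, 0.1, -167.5]
wrist_force: [0.0, -0.1, -2.5]
opening: 0.0159
grasp_force: 58.7
[ 0.4749 -0.1263  0.2947] [-179.9378    0.1175 -167.5302]
[-0.0759  0.2197  0.1946]
```

View pics/w2.png

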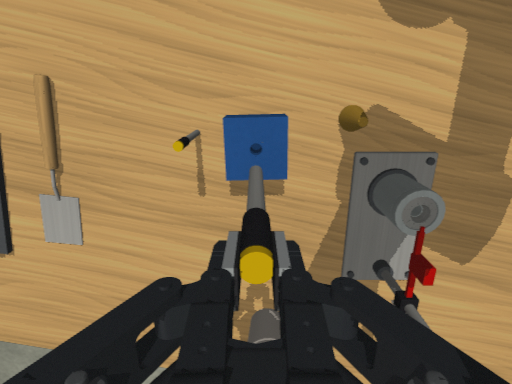

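The rod hangs upright in the grip: yellow top at (257,265), shank running up to (256,168), and the stand hole empty at (256,148). The mouth is at about (420,210). Next I move beside the mouth and measure it against the rod tip.

```bash
python3 -m handwheel '[{"tx":-0.004,"ty":0.01,"tz":0,"ax":0,"ay":0,"az":0,"jaw":-1},{"tx":-0.008,"ty":0.02,"tz":0,"ax":0,"ay":0,"az":0,"jaw":-1},{"tx":-0.01,"ty":0.02,"tz":0,"ax":0,"ay":0,"az":0,"jaw":-1},{"tx":-0.01,"ty":0.025,"tz":0,"ax":0,"ay":0,"az":0,"jaw":-1},{"tx":-0.01,"ty":0.025,"tz":0,"ax":0,"ay":0,"az":0,"jaw":-1},{"tx":-0.01,"ty":0.025,"tz":0,"ax":0,"ay":0,"az":0,"jaw":-1},{"tx":-0.01,"ty":0.02,"tz":0,"ax":0,"ay":0,"az":0,"jaw":-1},{"tx":-0.01,"ty":0.015,"tz":0,"ax":0,"ay":0,"az":0,"jaw":-1},{"tx":-0.004,"ty":0.01,"tz":0,"ax":0,"ay":0,"az":0,"jaw":-1},{"tx":0,"ty":0,"tz":0,"ax":0,"ay":0,"az":0,"jaw":-1}]'
python3 - <<'E'
from h import *
np.set_printoptions(precision=4,suppress=True)
o=telemetry.get_obs();print(o['ee_pos'],o['tcp_rot'])
c=shot('wrist','w3.png')
E=ext(c,o);K=np.array(c['K'])
tip=np.array(o['ee_pos'])-[0,0,.1334]
print('tip px',proj(K,E,tip),'mouth px',proj(K,E,[.502,.1045,.1]))
i=c['color'][80:280,170:420][:,:,::-1]
cv2.imwrite('pics/w3c.png',cv2.resize(i,None,fx=3,fy=3,interpolation=cv2.INTER_CUBIC)[:600])
E
```

```text
time: 9.15
ee_pos: [0.512, 0.0567, 0.2928]
tcp_rot: [-180.0, -0.0, -167.5]
wrist_force: [-0.2, 0.0, -3.2]
opening: 0.0158
grasp_force: 58.8
[0.512  0.0567 0.2928] [-179.9998   -0.0354 -167.4827]
tip px [255.6445 169.9899] mouth px [294.5593 158.2075]
```

View pics/w3c.png

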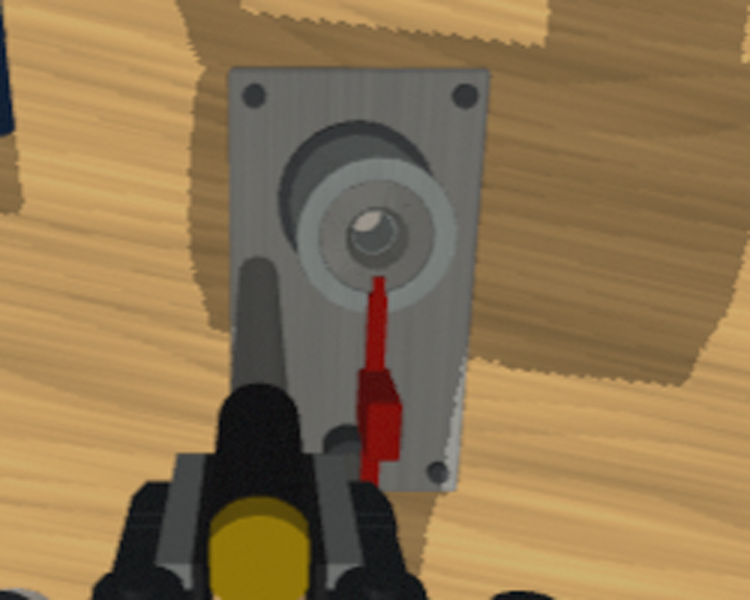

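The crop shows the rim centre at crop (376.5,233.5) = px (295.5,157.8), against a predicted (294.6,158.2). The tip sits at about px (256,170), as predicted.

Run:
```python
from h import *
np.set_printoptions(precision=4,suppress=True)
o=telemetry.get_obs();c=shot('wrist');E=ext(c,o);K=np.array(c['K'])
m=onz(K,E,295.5,157.8,.1);print('mouth',m)
M=R.from_euler('xyz',o['tcp_rot'],degrees=True).as_matrix()
for p in (m,[.502,.1045,.1],(m+[.502,.1045,.1])/2): print(M.T@(np.array(p)-o['ee_pos']))
# top camera: rim + shank tip
a=shot('top','t2.png')
g=cv2.cvtColor(c['color'],cv2.COLOR_RGB2GRAY)
```

```text
mouth [0.5013 0.105  0.1   ]
[-0.0003  0.05    0.1929]
[-0.0009  0.0494  0.1929]
[-0.0006  0.0497  0.1929]
```

```bash
python3 -m handwheel '[{"tx":0,"ty":0.01,"tz":0,"ax":0,"ay":0,"az":0,"jaw":-1},{"tx":-0.0005,"ty":0.015,"tz":0,"ax":0,"ay":0,"az":0,"jaw":-1},{"tx":0,"ty":0.015,"tz":0,"ax":0,"ay":0,"az":0,"jaw":-1},{"tx":0,"ty":0.0097,"tz":0,"ax":0,"ay":0,"az":0,"jaw":-1},{"tx":0,"ty":0,"tz":0.01,"ax":0,"ay":0,"az":0,"jaw":-1},{"tx":0,"ty":0,"tz":0.012,"ax":0,"ay":0,"az":0,"jaw":-1},{"tx":0,"ty":0,"tz":0.012,"ax":0,"ay":0,"az":0,"jaw":-1},{"tx":0,"ty":0,"tz":0.012,"ax":0,"ay":0,"az":0,"jaw":-1},{"tx":0,"ty":0,"tz":0.006,"ax":0,"ay":0,"az":0,"jaw":-1},{"tx":0,"ty":0,"tz":0,"ax":0,"ay":0,"az":0,"jaw":-1}]'
python3 - <<'E'
from h import *
o=telemetry.get_obs();print(o['ee_pos'])
a=shot('wrist');b=shot('side')
i=cv2.resize(a['color'][100:240,190:320],None,fx=4,fy=4,interpolation=2);j=cv2.resize(b['color'][190:330,190:260],None,fx=4,fy=4,interpolation=2)
cv2.imwrite('pics/w4.png',np.hstack([i,j])[:,:,::-1])
E
```

```text
time: 10.55
ee_pos: [0.5016, 0.1047, 0.2407]
tcp_rot: [-180.0, -0.0, -167.5]
wrist_force: [0.1, 0.7, -1.6]
opening: 0.0158
grasp_force: 58.8
[0.50157333 0.10469264 0.24065287]
```

View pics/w4.png

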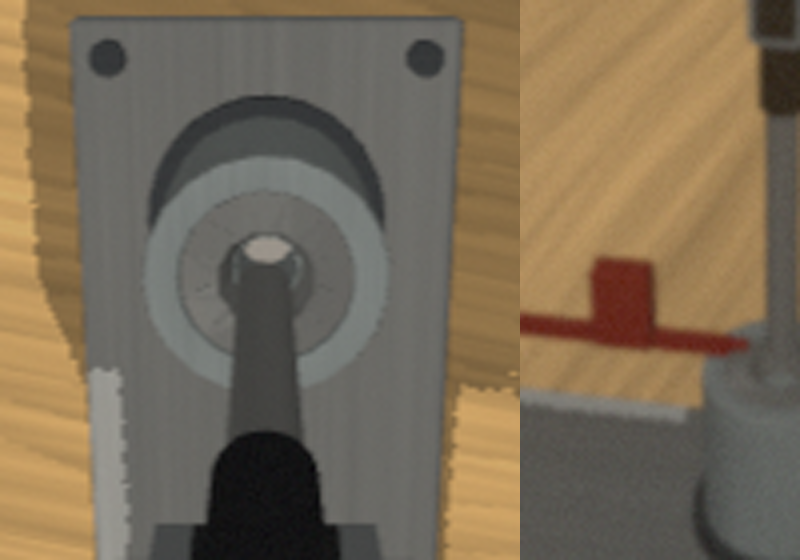

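The tip (crop about (266,265)) is centred in the funnel opening (centre about (267,272)), and the side crop shows it just above the mouth. Lowering it gently.

```bash
python3 -m handwheel '[{"tx":0,"ty":0,"tz":0.002,"ax":0,"ay":0,"az":0,"jaw":-1},{"tx":0,"ty":0,"tz":0.002,"ax":0,"ay":0,"az":0,"jaw":-1},{"tx":0,"ty":0,"tz":0.002,"ax":0,"ay":0,"az":0,"jaw":-1},{"tx":0,"ty":0,"tz":0.002,"ax":0,"ay":0,"az":0,"jaw":-1},{"tx":0,"ty":0,"tz":0.002,"ax":0,"ay":0,"az":0,"jaw":-1},{"tx":0,"ty":0,"tz":0.002,"ax":0,"ay":0,"az":0,"jaw":-1},{"tx":0,"ty":0,"tz":0.002,"ax":0,"ay":0,"az":0,"jaw":-1},{"tx":0,"ty":0,"tz":0.002,"ax":0,"ay":0,"az":0,"jaw":-1},{"tx":0,"ty":0,"tz":0.001,"ax":0,"ay":0,"az":0,"jaw":-1},{"tx":0,"ty":0,"tz":0,"ax":0,"ay":0,"az":0,"jaw":-1}]'
```

```text
time: 11.9
ee_pos: [0.5017, 0.1048, 0.224]
tcp_rot: [-180.0, -0.0, -167.5]
wrist_force: [0.3, -0.3, -2.4]
opening: 0.0159
grasp_force: 58.8
```

```bash
python3 -m handwheel '[{"tx":0,"ty":0,"tz":0.002,"ax":0,"ay":0,"az":0,"jaw":-1},{"tx":0,"ty":0,"tz":0.003,"ax":0,"ay":0,"az":0,"jaw":-1},{"tx":0,"ty":0,"tz":0.003,"ax":0,"ay":0,"az":0,"jaw":-1},{"tx":0,"ty":0,"tz":0.003,"ax":0,"ay":0,"az":0,"jaw":-1},{"tx":0,"ty":0,"tz":0.003,"ax":0,"ay":0,"az":0,"jaw":-1},{"tx":0,"ty":0,"tz":0.003,"ax":0,"ay":0,"az":0,"jaw":-1},{"tx":0,"ty":0,"tz":0.003,"ax":0,"ay":0,"az":0,"jaw":-1},{"tx":0,"ty":0,"tz":0.003,"ax":0,"ay":0,"az":0,"jaw":-1},{"tx":0,"ty":0,"tz":0.002,"ax":0,"ay":0,"az":0,"jaw":-1},{"tx":0,"ty":0,"tz":0,"ax":0,"ay":0,"az":0,"jaw":-1}]'
```

```text
time: 13.15
ee_pos: [0.5017, 0.1048, 0.199]
tcp_rot: [-180.0, -0.0, -167.5]
wrist_force: [0.1, -0.1, -3.5]
opening: 0.0157
grasp_force: 58.8
```

```bash
python3 -m handwheel '[{"tx":0,"ty":0,"tz":0.0015,"ax":0,"ay":0,"az":0,"jaw":-1},{"tx":0,"ty":0,"tz":0.0015,"ax":0,"ay":0,"az":0,"jaw":-1},{"tx":0,"ty":0,"tz":0.0015,"ax":0,"ay":0,"az":0,"jaw":-1},{"tx":0,"ty":0,"tz":0.0015,"ax":0,"ay":0,"az":0,"jaw":-1},{"tx":0,"ty":0,"tz":0.0015,"ax":0,"ay":0,"az":0,"jaw":-1},{"tx":0,"ty":0,"tz":0.0015,"ax":0,"ay":0,"az":0,"jaw":-1},{"tx":0,"ty":0,"tz":0.0015,"ax":0,"ay":0,"az":0,"jaw":-1},{"tx":0,"ty":0,"tz":0.0015,"ax":0,"ay":0,"az":0,"jaw":-1},{"tx":0,"ty":0,"tz":0.0015,"ax":0,"ay":0,"az":0,"jaw":-1},{"tx":0,"ty":0,"tz":0.0015,"ax":0,"ay":0,"az":0,"jaw":-1}]'
```

```text
time: 14.4
ee_pos: [0.5018, 0.1048, 0.184]
tcp_rot: [180.0, 0.0, -167.5]
wrist_force: [-0.1, 0.5, -2.1]
opening: 0.0159
grasp_force: 58.8
```

```bash
python3 -m handwheel '[{"tx":0,"ty":0,"tz":0.0008,"ax":0,"ay":0,"az":0,"jaw":-1},{"tx":0,"ty":0,"tz":0.0008,"ax":0,"ay":0,"az":0,"jaw":-1},{"tx":0,"ty":0,"tz":0.0008,"ax":0,"ay":0,"az":0,"jaw":-1},{"tx":0,"ty":0,"tz":0.0008,"ax":0,"ay":0,"az":0,"jaw":-1},{"tx":0,"ty":0,"tz":0.0008,"ax":0,"ay":0,"az":0,"jaw":-1},{"tx":0,"ty":0,"tz":0.0008,"ax":0,"ay":0,"az":0,"jaw":-1},{"tx":0,"ty":0,"tz":0.0008,"ax":0,"ay":0,"az":0,"jaw":-1},{"tx":0,"ty":0,"tz":0.0008,"ax":0,"ay":0,"az":0,"jaw":-1},{"tx":0,"ty":0,"tz":0.0008,"ax":0,"ay":0,"az":0,"jaw":-1},{"tx":0,"ty":0,"tz":0.0008,"ax":0,"ay":0,"az":0,"jaw":-1}]'
```

```text
time: 15.65
ee_pos: [0.5018, 0.1048, 0.176]
tcp_rot: [-180.0, 0.0, -167.5]
wrist_force: [0.8, 0.0, 3.2]
opening: 0.0157
grasp_force: 59.2
```

Contact with the piston: the vertical force rose about 5.5 N. I continue in 1 mm calls with a force check between them and a lighter grip, so the rod slips rather than rams.

```bash
cat > chk.py <<'E'
from h import *
import sys
f=telemetry.get_obs()['wrist_force'][2]; sys.exit(1 if f>6.5 else 0)
E
python3 -m handwheel '[{"tx":0,"ty":0,"tz":0.0001,"ax":0,"ay":0,"az":0,"jaw":-1},{"tx":0,"ty":0,"tz":0.0001,"ax":0,"ay":0,"az":0,"jaw":-1},{"tx":0,"ty":0,"tz":0.0001,"ax":0,"ay":0,"az":0,"jaw":-1},{"tx":0,"ty":0,"tz":0.0001,"ax":0,"ay":0,"az":0,"jaw":-1},{"tx":0,"ty":0,"tz":0.0001,"ax":0,"ay":0,"az":0,"jaw":-1},{"tx":0,"ty":0,"tz":0.0001,"ax":0,"ay":0,"az":0,"jaw":-1},{"tx":0,"ty":0,"tz":0.0001,"ax":0,"ay":0,"az":0,"jaw":-1},{"tx":0,"ty":0,"tz":0.0001,"ax":0,"ay":0,"az":0,"jaw":-1},{"tx":0,"ty":0,"tz":0.0001,"ax":0,"ay":0,"az":0,"jaw":-1},{"tx":0,"ty":0,"tz":0.0001,"ax":0,"ay":0,"az":0,"jaw":-1}]' 20 && python3 chk.py && python3 -m handwheel '[{"tx":0,"ty":0,"tz":0.0001,"ax":0,"ay":0,"az":0,"jaw":-1},{"tx":0,"ty":0,"tz":0.0001,"ax":0,"ay":0,"az":0,"jaw":-1},{"tx":0,"ty":0,"tz":0.0001,"ax":0,"ay":0,"az":0,"jaw":-1},{"tx":0,"ty":0,"tz":0.0001,"ax":0,"ay":0,"az":0,"jaw":-1},{"tx":0,"ty":0,"tz":0.0001,"ax":0,"ay":0,"az":0,"jaw":-1},{"tx":0,"ty":0,"tz":0.0001,"ax":0,"ay":0,"az":0,"jaw":-1},{"tx":0,"ty":0,"tz":0.0001,"ax":0,"ay":0,"az":0,"jaw":-1},{"tx":0,"ty":0,"tz":0.0001,"ax":0,"ay":0,"az":0,"jaw":-1},{"tx":0,"ty":0,"tz":0.0001,"ax":0,"ay":0,"az":0,"jaw":-1},{"tx":0,"ty":0,"tz":0.0001,"ax":0,"ay":0,"az":0,"jaw":-1}]' && python3 chk.py && python3 -m handwheel '[{"tx":0,"ty":0,"tz":0.0001,"ax":0,"ay":0,"az":0,"jaw":-1},{"tx":0,"ty":0,"tz":0.0001,"ax":0,"ay":0,"az":0,"jaw":-1},{"tx":0,"ty":0,"tz":0.0001,"ax":0,"ay":0,"az":0,"jaw":-1},{"tx":0,"ty":0,"tz":0.0001,"ax":0,"ay":0,"az":0,"jaw":-1},{"tx":0,"ty":0,"tz":0.0001,"ax":0,"ay":0,"az":0,"jaw":-1},{"tx":0,"ty":0,"tz":0.0001,"ax":0,"ay":0,"az":0,"jaw":-1},{"tx":0,"ty":0,"tz":0.0001,"ax":0,"ay":0,"az":0,"jaw":-1},{"tx":0,"ty":0,"tz":0.0001,"ax":0,"ay":0,"az":0,"jaw":-1},{"tx":0,"ty":0,"tz":0.0001,"ax":0,"ay":0,"az":0,"jaw":-1},{"tx":0,"ty":0,"tz":0.0001,"ax":0,"ay":0,"az":0,"jaw":-1}]'
```

```text
time: 16.9
ee_pos: [0.5018, 0.1049, 0.1751]
tcp_rot: [180.0, 0.0, -167.5]
wrist_force: [0.2, -0.6, 3.4]
opening: 0.0156
grasp_force: 59.2
time: 18.15
ee_pos: [0.5018, 0.1048, 0.1741]
tcp_rot: [-180.0, -0.0, -167.5]
wrist_force: [-0.3, -0.5, 2.7]
opening: 0.0158
grasp_force: 59.2
time: 19.4
ee_pos: [0.5018, 0.1048, 0.1731]
tcp_rot: [180.0, -0.0, -167.5]
wrist_force: [-0.1, 0.4, 3.0]
opening: 0.016
grasp_force: 59.2
```

```bash
python3 -m handwheel '[{"tx":0,"ty":0,"tz":0.0001,"ax":0,"ay":0,"az":0,"jaw":-1},{"tx":0,"ty":0,"tz":0.0001,"ax":0,"ay":0,"az":0,"jaw":-1},{"tx":0,"ty":0,"tz":0.0001,"ax":0,"ay":0,"az":0,"jaw":-1},{"tx":0,"ty":0,"tz":0.0001,"ax":0,"ay":0,"az":0,"jaw":-1},{"tx":0,"ty":0,"tz":0.0001,"ax":0,"ay":0,"az":0,"jaw":-1},{"tx":0,"ty":0,"tz":0.0001,"ax":0,"ay":0,"az":0,"jaw":-1},{"tx":0,"ty":0,"tz":0.0001,"ax":0,"ay":0,"az":0,"jaw":-1},{"tx":0,"ty":0,"tz":0.0001,"ax":0,"ay":0,"az":0,"jaw":-1},{"tx":0,"ty":0,"tz":0.0001,"ax":0,"ay":0,"az":0,"jaw":-1},{"tx":0,"ty":0,"tz":0.0001,"ax":0,"ay":0,"az":0,"jaw":-1}]' && python3 chk.py && python3 -m handwheel '[{"tx":0,"ty":0,"tz":0.0001,"ax":0,"ay":0,"az":0,"jaw":-1},{"tx":0,"ty":0,"tz":0.0001,"ax":0,"ay":0,"az":0,"jaw":-1},{"tx":0,"ty":0,"tz":0.0001,"ax":0,"ay":0,"az":0,"jaw":-1},{"tx":0,"ty":0,"tz":0.0001,"ax":0,"ay":0,"az":0,"jaw":-1},{"tx":0,"ty":0,"tz":0.0001,"ax":0,"ay":0,"az":0,"jaw":-1},{"tx":0,"ty":0,"tz":0.0001,"ax":0,"ay":0,"az":0,"jaw":-1},{"tx":0,"ty":0,"tz":0.0001,"ax":0,"ay":0,"az":0,"jaw":-1},{"tx":0,"ty":0,"tz":0.0001,"ax":0,"ay":0,"az":0,"jaw":-1},{"tx":0,"ty":0,"tz":0.0001,"ax":0,"ay":0,"az":0,"jaw":-1},{"tx":0,"ty":0,"tz":0.0001,"ax":0,"ay":0,"az":0,"jaw":-1}]' && python3 chk.py && python3 -m handwheel '[{"tx":0,"ty":0,"tz":0.0001,"ax":0,"ay":0,"az":0,"jaw":-1},{"tx":0,"ty":0,"tz":0.0001,"ax":0,"ay":0,"az":0,"jaw":-1},{"tx":0,"ty":0,"tz":0.0001,"ax":0,"ay":0,"az":0,"jaw":-1},{"tx":0,"ty":0,"tz":0.0001,"ax":0,"ay":0,"az":0,"jaw":-1},{"tx":0,"ty":0,"tz":0.0001,"ax":0,"ay":0,"az":0,"jaw":-1},{"tx":0,"ty":0,"tz":0.0001,"ax":0,"ay":0,"az":0,"jaw":-1},{"tx":0,"ty":0,"tz":0.0001,"ax":0,"ay":0,"az":0,"jaw":-1},{"tx":0,"ty":0,"tz":0.0001,"ax":0,"ay":0,"az":0,"jaw":-1},{"tx":0,"ty":0,"tz":0.0001,"ax":0,"ay":0,"az":0,"jaw":-1},{"tx":0,"ty":0,"tz":0.0001,"ax":0,"ay":0,"az":0,"jaw":-1}]' && python3 chk.py && python3 -m handwheel '[{"tx":0,"ty":0,"tz":0.0001,"ax":0,"ay":0,"az":0,"jaw":-1},{"tx":0,"ty":0,"tz":0.0001,"ax":0,"ay":0,"az":0,"jaw":-1},{"tx":0,"ty":0,"tz":0.0001,"ax":0,"ay":0,"az":0,"jaw":-1},{"tx":0,"ty":0,"tz":0.0001,"ax":0,"ay":0,"az":0,"jaw":-1},{"tx":0,"ty":0,"tz":0.0001,"ax":0,"ay":0,"az":0,"jaw":-1},{"tx":0,"ty":0,"tz":0.0001,"ax":0,"ay":0,"az":0,"jaw":-1},{"tx":0,"ty":0,"tz":0.0001,"ax":0,"ay":0,"az":0,"jaw":-1},{"tx":0,"ty":0,"tz":0.0001,"ax":0,"ay":0,"az":0,"jaw":-1},{"tx":0,"ty":0,"tz":0.0001,"ax":0,"ay":0,"az":0,"jaw":-1},{"tx":0,"ty":0,"tz":0.0001,"ax":0,"ay":0,"az":0,"jaw":-1}]'
```

```text
time: 20.65
ee_pos: [0.5018, 0.1048, 0.1721]
tcp_rot: [180.0, -0.0, -167.5]
wrist_force: [-0.6, 0.5, 2.6]
opening: 0.0159
grasp_force: 59.2
time: 21.9
ee_pos: [0.5018, 0.1049, 0.1713]
tcp_rot: [-180.0, 0.0, -167.5]
wrist_force: [0.8, -0.5, 5.0]
opening: 0.016
grasp_force: 59.3
time: 23.15
ee_pos: [0.5022, 0.1049, 0.1712]
tcp_rot: [-180.0, 0.1, -167.5]
wrist_force: [-0.5, -0.3, 11.3]
opening: 0.0157
grasp_force: 59.9
```

Bottomed, with contact at about 13.6 N (11.3 plus about 2.3 of rod weight). I add a touch to reach 15 N, hold, relax and release.

```bash
python3 -m handwheel '[{"tx":0,"ty":0,"tz":0.0002,"ax":0,"ay":0,"az":0,"jaw":-1},{"tx":0,"ty":0,"tz":0,"ax":0,"ay":0,"az":0,"jaw":-1},{"tx":0,"ty":0,"tz":0,"ax":0,"ay":0,"az":0,"jaw":-1},{"tx":0,"ty":0,"tz":0,"ax":0,"ay":0,"az":0,"jaw":-1},{"tx":0,"ty":0,"tz":0,"ax":0,"ay":0,"az":0,"jaw":-1},{"tx":0,"ty":0,"tz":0,"ax":0,"ay":0,"az":0,"jaw":-1},{"tx":0,"ty":0,"tz":0,"ax":0,"ay":0,"az":0,"jaw":-1},{"tx":0,"ty":0,"tz":0,"ax":0,"ay":0,"az":0,"jaw":-1},{"tx":0,"ty":0,"tz":0,"ax":0,"ay":0,"az":0,"jaw":-1},{"tx":0,"ty":0,"tz":0,"ax":0,"ay":0,"az":0,"jaw":-1}]' && python3 -m handwheel '[{"tx":0,"ty":0,"tz":-0.0005,"ax":0,"ay":0,"az":0,"jaw":-1},{"tx":0,"ty":0,"tz":-0.0005,"ax":0,"ay":0,"az":0,"jaw":-1},{"tx":0,"ty":0,"tz":-0.0002,"ax":0,"ay":0,"az":0,"jaw":-1},{"tx":0,"ty":0,"tz":0,"ax":0,"ay":0,"az":0,"jaw":-1},{"tx":0,"ty":0,"tz":0,"ax":0,"ay":0,"az":0,"jaw":-1},{"tx":0,"ty":0,"tz":0,"ax":0,"ay":0,"az":0,"jaw":-1},{"tx":0,"ty":0,"tz":0,"ax":0,"ay":0,"az":0,"jaw":-1},{"tx":0,"ty":0,"tz":0,"ax":0,"ay":0,"az":0,"jaw":-1},{"tx":0,"ty":0,"tz":0,"ax":0,"ay":0,"az":0,"jaw":-1},{"tx":0,"ty":0,"tz":0,"ax":0,"ay":0,"az":0,"jaw":-1}]'
```

```text
time: 24.4
ee_pos: [0.5023, 0.105, 0.1712]
tcp_rot: [-180.0, 0.1, -167.5]
wrist_force: [-0.8, -0.9, 10.9]
opening: 0.0156
grasp_force: 60.0
time: 25.65
ee_pos: [0.5018, 0.1049, 0.1712]
tcp_rot: [180.0, 0.0, -167.5]
wrist_force: [-0.2, 0.3, 5.9]
opening: 0.0159
grasp_force: 59.8
```

```bash
python3 -m handwheel '[{"tx":0,"ty":0,"tz":-0.0003,"ax":0,"ay":0,"az":0,"jaw":-0.3},{"tx":0,"ty":0,"tz":0,"ax":0,"ay":0,"az":0,"jaw":0},{"tx":0,"ty":0,"tz":0,"ax":0,"ay":0,"az":0,"jaw":0.3},{"tx":0,"ty":0,"tz":0,"ax":0,"ay":0,"az":0,"jaw":0.3},{"tx":0,"ty":0,"tz":0,"ax":0,"ay":0,"az":0,"jaw":0.3},{"tx":0,"ty":0,"tz":0,"ax":0,"ay":0,"az":0,"jaw":0.3},{"tx":0,"ty":0,"tz":0,"ax":0,"ay":0,"az":0,"jaw":0.3},{"tx":0,"ty":0,"tz":-0.002,"ax":0,"ay":0,"az":0,"jaw":0.3},{"tx":0,"ty":0,"tz":-0.005,"ax":0,"ay":0,"az":0,"jaw":0.3},{"tx":0,"ty":0,"tz":-0.01,"ax":0,"ay":0,"az":0,"jaw":0.3}]' && python3 -m handwheel '[{"tx":0,"ty":0,"tz":-0.015,"ax":0,"ay":0,"az":0,"jaw":0.3},{"tx":0,"ty":0,"tz":-0.015,"ax":0,"ay":0,"az":0,"jaw":0.3},{"tx":0,"ty":0,"tz":-0.02,"ax":0,"ay":0,"az":0,"jaw":0.3},{"tx":0,"ty":0,"tz":-0.02,"ax":0,"ay":0,"az":0,"jaw":0.3},{"tx":0,"ty":0,"tz":-0.02,"ax":0,"ay":0,"az":0,"jaw":0.3},{"tx":0,"ty":0,"tz":-0.02,"ax":0,"ay":0,"az":0,"jaw":0.3},{"tx":0,"ty":0,"tz":-0.01,"ax":0,"ay":0,"az":0,"jaw":0.3},{"tx":0,"ty":0,"tz":0,"ax":0,"ay":0,"az":0,"jaw":0.3},{"tx":0,"ty":0,"tz":0,"ax":0,"ay":0,"az":0,"jaw":0.3},{"tx":0,"ty":0,"tz":0,"ax":0,"ay":0,"az":0,"jaw":0.3}]'
python3 - <<'E'
from h import *
np.set_printoptions(precision=4,suppress=True)
o=telemetry.get_obs();a=shot('wrist');b=shot('side');K=np.array(a['K']);E=ext(a,o)
for nm,c,e,box in(('w',a,E,None),('s',b,np.array(b['extrinsics']),None)):
    h=cv2.cvtColor(c['color'],cv2.COLOR_RGB2HSV);k=np.array(c['K'])
    for col,m in(('yel',cv2.inRange(h,(20,160,60),(33,255,255))),('red',cv2.inRange(h,(0,150,50),(6,255,255))|cv2.inRange(h,(174,150,50),(180,255,255)))):
        n,l,st,ce=cv2.connectedComponentsWithStats(m)
        for i in range(1,n):
            if 30<st[i,4]<3000 and (nm=='w' or 100<ce[i][0]<280 and 130<ce[i][1]): print(nm,col,ce[i],st[i],onz(k,e,*ce[i],.2178 if col=='yel' else .12))
i=cv2.resize(a['color'][100:300,190:320],None,fx=3,fy=3,interpolation=2);j=cv2.resize(b['color'][150:350,150:285],None,fx=3,fy=3,interpolation=2)
cv2.imwrite('pics/w5.png',np.hstack([i,j])[:,:,::-1])
E
```

```text
time: 26.9
ee_pos: [0.5016, 0.1048, 0.1888]
tcp_rot: [180.0, -0.0, -167.5]
wrist_force: [0.2, -0.2, 0.7]
opening: 0.0554
grasp_force: 0.0
time: 28.15
ee_pos: [0.5016, 0.1048, 0.3077]
tcp_rot: [180.0, -0.1, -167.5]
wrist_force: [-0.1, -0.5, 0.6]
opening: 0.0557
grasp_force: 0.0
w yel [205.5689  64.765 ] [194  52  25  28 515] [0.4123 0.0433 0.2178]
w yel [255.6957 181.9833] [247 173  19  19 299] [0.5013 0.1048 0.2178]
w yel [502.0037 197.797 ] [488 182  24  32 542] [0.4665 0.3344 0.2178]
w yel [492.999  229.2075] [471 212  41  36 983] [0.4985 0.3413 0.2178]
w red [256.0526 218.0595] [251 193  11  54 437] [0.5799 0.1226 0.12  ]
w red [485.1765 262.2353] [482 260   7   6  34] [0.5767 0.4501 0.12  ]
w red [500.     297.4194] [497 295   7   6  31] [0.6267 0.4983 0.12  ]
s yel [255.1842 225.9211] [251 222  10   9  76] [0.4994 0.1097 0.2178]
s red [214.5    268.3534] [183 255  63  23 416] [0.5703 0.1199 0.12  ]
```

View pics/w5.png

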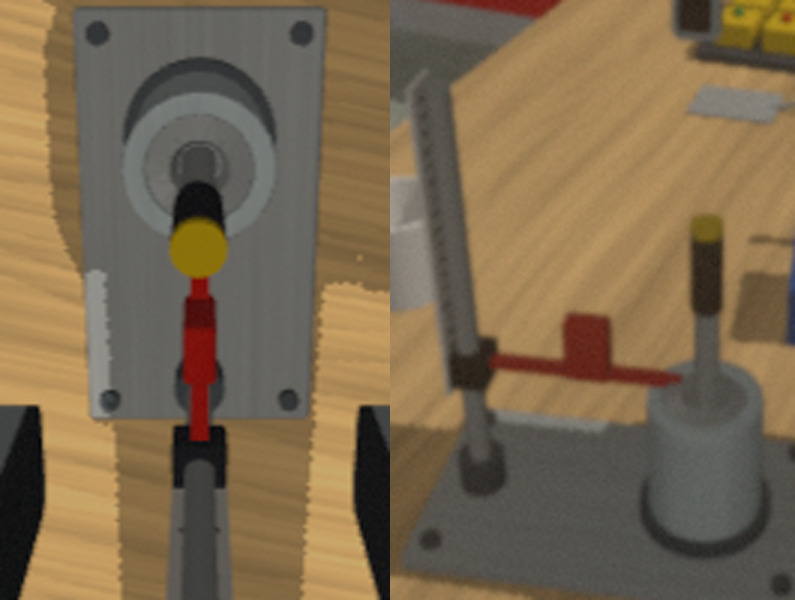

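The rod stands upright on the axis: wrist yellow at (256,182) gives (0.501,0.105) at z 0.2178. The pointer bar lies straight along the tool's x, with tab and bar centred on column 256. I move over the tab and work out the pointer's present height.

```bash
python3 -m handwheel '[{"tx":-0.008,"ty":0,"tz":0,"ax":0,"ay":0,"az":0,"jaw":0.3},{"tx":-0.015,"ty":0,"tz":0,"ax":0,"ay":0,"az":0,"jaw":0.3},{"tx":-0.015,"ty":0,"tz":0,"ax":0,"ay":0,"az":0,"jaw":0.3},{"tx":-0.015,"ty":0,"tz":0,"ax":0,"ay":0,"az":0,"jaw":0.3},{"tx":-0.015,"ty":0,"tz":0.01,"ax":0,"ay":0,"az":0,"jaw":0.3},{"tx":0,"ty":0,"tz":0.02,"ax":0,"ay":0,"az":0,"jaw":0.3},{"tx":0,"ty":0,"tz":0.02,"ax":0,"ay":0,"az":0,"jaw":0.3},{"tx":0,"ty":0,"tz":0.02,"ax":0,"ay":0,"az":0,"jaw":0.3},{"tx":0,"ty":0,"tz":0.01,"ax":0,"ay":0,"az":0,"jaw":0.3},{"tx":0,"ty":0,"tz":0,"ax":0,"ay":0,"az":0,"jaw":0.3}]'
python3 - <<'E'
from h import *
np.set_printoptions(precision=4,suppress=True)
o=telemetry.get_obs();a=shot('wrist');b=shot('side')
k=np.array(b['K']);e=np.array(b['extrinsics'])
d=np.array([.9763,.2164]);O=np.array([.5016,.1048])
for z in(.105,.11):print(z,'tip',proj(k,e,[*(O+.014*d),z]),'tabtop corners',[proj(k,e,[*(O+y*d),z+.034]) for y in(.055,.068,.081)])
h=cv2.cvtColor(b['color'],cv2.COLOR_RGB2HSV);m=cv2.inRange(h,(0,150,50),(6,255,255))|cv2.inRange(h,(174,150,50),(180,255,255));m[:200]=0
for x in range(196,250,4):
    r=np.nonzero(m[:330,x])[0];print(x,r.min() if len(r) else None,r.max() if len(r) else None,end=' | ')
h=cv2.cvtColor(a['color'],cv2.COLOR_RGB2HSV);m=cv2.inRange(h,(0,150,40),(6,255,255))|cv2.inRange(h,(174,150,40),(180,255,255))
n,l,st,ce=cv2.connectedComponentsWithStats(m);K=np.array(a['K']);E=ext(a,o)
for i in range(1,n):
    if st[i,4]>100: print(ce[i],st[i])
for y in(.055,.068,.081):print(proj(K,E,[*(O+y*d),.1415]))
E
```

```text
time: 29.5
ee_pos: [0.568, 0.1195, 0.2276]
tcp_rot: [180.0, -0.1, -167.5]
wrist_force: [0.8, 0.2, 0.5]
opening: 0.0554
grasp_force: 0.0
0.105 tip [246.9112 278.5603] tabtop corners [array([222.8089, 260.4631]), array([215.3107, 259.7143]), array([207.8524, 258.9694])]
0.11 tip [246.884  276.2979] tabtop corners [array([222.6939, 258.0986]), array([215.1689, 257.3534]), array([207.684 , 256.6121])]
196 270 272 | 200 271 273 | 204 271 273 | 208 270 274 | 212 256 274 | 216 256 275 | 220 256 276 | 224 272 275 | 228 273 276 | 232 274 276 | 236 274 276 | 240 275 277 | 244 275 276 | 248 None None | [256.0345 180.4741] [249 130  15  99 985]
[255.5978 169.7297]
[255.6125 183.5348]
[255.6268 196.9238]
```

```bash
python3 -m handwheel '[{"tx":0,"ty":0,"tz":0.01,"ax":0,"ay":0,"az":0,"jaw":0.3},{"tx":0,"ty":0,"tz":0.015,"ax":0,"ay":0,"az":0,"jaw":0.3},{"tx":0,"ty":0,"tz":0.02,"ax":0,"ay":0,"az":0,"jaw":0.3},{"tx":0,"ty":0,"tz":0.02,"ax":0,"ay":0,"az":0,"jaw":0.3},{"tx":0,"ty":0,"tz":0.02,"ax":0,"ay":0,"az":0,"jaw":0.3},{"tx":0,"ty":0,"tz":0.015,"ax":0,"ay":0,"az":0,"jaw":0.3},{"tx":0,"ty":0,"tz":0.007,"ax":0,"ay":0,"az":0,"jaw":0.3},{"tx":0,"ty":0,"tz":0,"ax":0,"ay":0,"az":0,"jaw":0.3},{"tx":0,"ty":0,"tz":0,"ax":0,"ay":0,"az":0,"jaw":0.3},{"tx":0,"ty":0,"tz":0,"ax":0,"ay":0,"az":0,"jaw":-0.3}]' && python3 -m handwheel '[{"tx":0,"ty":0,"tz":0,"ax":0,"ay":0,"az":0,"jaw":-1},{"tx":0,"ty":0,"tz":0,"ax":0,"ay":0,"az":0,"jaw":-1},{"tx":0,"ty":0,"tz":0,"ax":0,"ay":0,"az":0,"jaw":-1},{"tx":0,"ty":0,"tz":0,"ax":0,"ay":0,"az":0,"jaw":-1},{"tx":0,"ty":0,"tz":0,"ax":0,"ay":0,"az":0,"jaw":-1},{"tx":0,"ty":0,"tz":0,"ax":0,"ay":0,"az":0,"jaw":-1},{"tx":0,"ty":0,"tz":0,"ax":0,"ay":0,"az":0,"jaw":-1},{"tx":0,"ty":0,"tz":0,"ax":0,"ay":0,"az":0,"jaw":-1},{"tx":0,"ty":0,"tz":0,"ax":0,"ay":0,"az":0,"jaw":-1},{"tx":0,"ty":0,"tz":0,"ax":0,"ay":0,"az":0,"jaw":-1}]' 40
```

```text
time: 30.85
ee_pos: [0.5685, 0.1196, 0.1221]
tcp_rot: [-180.0, 0.1, -167.5]
wrist_force: [-0.5, 0.1, -0.0]
opening: 0.0385
grasp_force: 0.0
time: 32.1
ee_pos: [0.5682, 0.1195, 0.1214]
tcp_rot: [180.0, 0.0, -167.5]
wrist_force: [0.5, -0.1, -0.5]
opening: -0.0002
grasp_force: 0.0
```

Run:
```python
from h import *
o=telemetry.get_obs();a=shot('wrist');b=shot('side')
i=cv2.resize(a['color'][100:300,190:320],None,fx=3,fy=3,interpolation=2);j=cv2.resize(b['color'][150:350,150:285],None,fx=3,fy=3,interpolation=2)
cv2.imwrite('pics/w6.png',np.hstack([i,j])[:,:,::-1])
```

```text
(no output)
```

View pics/w6.png

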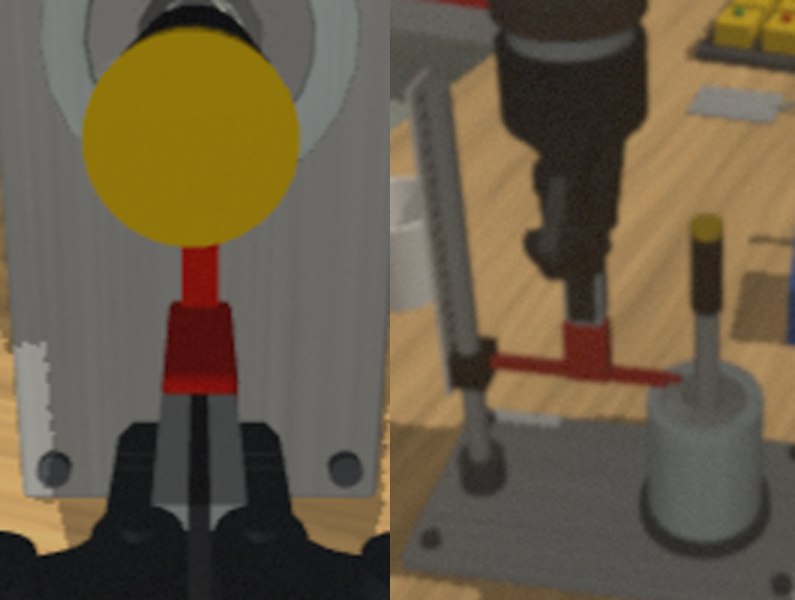

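The wrist crop shows the shut fingertips (row about 390) still above the tab top (375–392), and the side crop puts the finger ends at px row 257, which is the tab top. So the tips really end about 20 mm short of the reported TCP and closed above the tab. The tab, pointer and rod are untouched. I open, go 14 mm lower and pinch again.

```bash
python3 -m handwheel '[{"tx":0,"ty":0,"tz":0,"ax":0,"ay":0,"az":0,"jaw":0.2},{"tx":0,"ty":0,"tz":0,"ax":0,"ay":0,"az":0,"jaw":0.2},{"tx":0,"ty":0,"tz":0,"ax":0,"ay":0,"az":0,"jaw":0.2},{"tx":0,"ty":0,"tz":0,"ax":0,"ay":0,"az":0,"jaw":0.2},{"tx":0,"ty":0,"tz":0,"ax":0,"ay":0,"az":0,"jaw":0.2},{"tx":0,"ty":0,"tz":0.003,"ax":0,"ay":0,"az":0,"jaw":0.2},{"tx":0,"ty":0,"tz":0.004,"ax":0,"ay":0,"az":0,"jaw":0.2},{"tx":0,"ty":0,"tz":0.004,"ax":0,"ay":0,"az":0,"jaw":0.2},{"tx":0,"ty":0,"tz":0.003,"ax":0,"ay":0,"az":0,"jaw":0.2},{"tx":0,"ty":0,"tz":0,"ax":0,"ay":0,"az":0,"jaw":0.2}]' && python3 -m handwheel '[{"tx":0,"ty":0,"tz":0,"ax":0,"ay":0,"az":0,"jaw":-1},{"tx":0,"ty":0,"tz":0,"ax":0,"ay":0,"az":0,"jaw":-1},{"tx":0,"ty":0,"tz":0,"ax":0,"ay":0,"az":0,"jaw":-1},{"tx":0,"ty":0,"tz":0,"ax":0,"ay":0,"az":0,"jaw":-1},{"tx":0,"ty":0,"tz":0,"ax":0,"ay":0,"az":0,"jaw":-1},{"tx":0,"ty":0,"tz":0,"ax":0,"ay":0,"az":0,"jaw":-1},{"tx":0,"ty":0,"tz":0,"ax":0,"ay":0,"az":0,"jaw":-1},{"tx":0,"ty":0,"tz":0,"ax":0,"ay":0,"az":0,"jaw":-1},{"tx":0,"ty":0,"tz":0,"ax":0,"ay":0,"az":0,"jaw":-1},{"tx":0,"ty":0,"tz":0,"ax":0,"ay":0,"az":0,"jaw":-1}]' 40
```

```text
time: 33.45
ee_pos: [0.568, 0.1195, 0.107]
tcp_rot: [-180.0, -0.0, -167.5]
wrist_force: [-0.8, 0.1, 0.3]
opening: 0.0513
grasp_force: 0.0
time: 34.7
ee_pos: [0.5682, 0.1196, 0.1074]
tcp_rot: [180.0, 0.0, -167.5]
wrist_force: [-0.0, 3.5, 2.4]
opening: 0.0126
grasp_force: 44.7
```

```bash
python3 -m handwheel '[{"tx":0,"ty":0,"tz":-0.003,"ax":0,"ay":0,"az":0,"jaw":-1},{"tx":0,"ty":0,"tz":-0.007,"ax":0,"ay":0,"az":0,"jaw":-1},{"tx":0,"ty":0,"tz":-0.012,"ax":0,"ay":0,"az":0,"jaw":-1},{"tx":0,"ty":0,"tz":-0.014,"ax":0,"ay":0,"az":0,"jaw":-1},{"tx":0,"ty":0,"tz":-0.014,"ax":0,"ay":0,"az":0,"jaw":-1},{"tx":0,"ty":0,"tz":-0.014,"ax":0,"ay":0,"az":0,"jaw":-1},{"tx":0,"ty":0,"tz":-0.014,"ax":0,"ay":0,"az":0,"jaw":-1},{"tx":0,"ty":0,"tz":-0.014,"ax":0,"ay":0,"az":0,"jaw":-1},{"tx":0,"ty":0,"tz":-0.008,"ax":0,"ay":0,"az":0,"jaw":-1},{"tx":0,"ty":0,"tz":0,"ax":0,"ay":0,"az":0,"jaw":-1}]'
python3 - <<'E'
from h import *
np.set_printoptions(precision=2,suppress=True)
o=telemetry.get_obs();b=shot('side')
k=np.array(b['K']);e=np.array(b['extrinsics'])
d=np.array([.9763,.2164]);O=np.array([.5016,.1048])
P=lambda y,x,z:proj(k,e,[*(O+y*d+x*np.array([d[1],-d[0]])),z])
for z in(.2138,.2178,.2218):print(z,'rodtop centre',P(0,0,z),'far/near rim',min(P(.009*np.sin(t),.009*np.cos(t),z)[1] for t in np.arange(0,6.3,.1)),max(P(.009*np.sin(t),.009*np.cos(t),z)[1] for t in np.arange(0,6.3,.1)))
for z in(.2078,.2128,.2178):print(z,'bar upper far/near edge y=20:',P(.02,.004,z),P(.02,-.004,z),'lower near',P(.02,-.004,z-.006))
h=cv2.cvtColor(b['color'],cv2.COLOR_RGB2HSV);m=cv2.inRange(h,(0,140,40),(7,255,255))|cv2.inRange(h,(173,140,40),(180,255,255))
y=cv2.inRange(h,(18,130,50),(35,255,255))
for x in range(226,264,2):
    r=np.nonzero(m[190:280,x])[0]+190;s=np.nonzero(y[190:280,x])[0]+190
    print(x,r[[0,-1]] if len(r) else '-',s[[0,-1]] if len(s) else '-',end=' | ')
j=cv2.resize(b['color'][170:270,150:285],None,fx=5,fy=5,interpolation=2)
cv2.imwrite('pics/w7.png',j[:,:,::-1])
E
```

```text
time: 35.95
ee_pos: [0.5682, 0.1197, 0.2081]
tcp_rot: [180.0, 0.0, -167.5]
wrist_force: [-0.4, 4.5, 2.0]
opening: 0.0131
grasp_force: 44.7
0.2138 rodtop centre [255.01 226.15] far/near rim 223.03482991082547 229.355343228897
0.2178 rodtop centre [255.01 224.02] far/near rim 220.92368833146924 227.2078625432663
0.2218 rodtop centre [255.01 221.88] far/near rim 218.79958604474146 225.0468460147023
0.2078 bar upper far/near edge y=20: [243.05 226.85] [242.14 229.63] lower near [242.2  232.77]
0.2128 bar upper far/near edge y=20: [243.01 224.23] [242.09 226.99] lower near [242.15 230.15]
0.2178 bar upper far/near edge y=20: [242.97 221.59] [242.04 224.32] lower near [242.1  227.52]
226 [225 227] - | 228 [225 227] - | 230 [225 228] - | 232 [225 228] - | 234 [225 228] - | 236 [225 228] - | 238 [225 228] - | 240 [226 228] - | 242 [227 227] - | 244 [227 227] - | 246 - - | 248 - - | 250 - [222 229] | 252 - [221 230] | 254 - [221 230] | 256 - [221 230] | 258 - [221 231] | 260 - [222 230] | 262 - - |
```

View pics/w7.png

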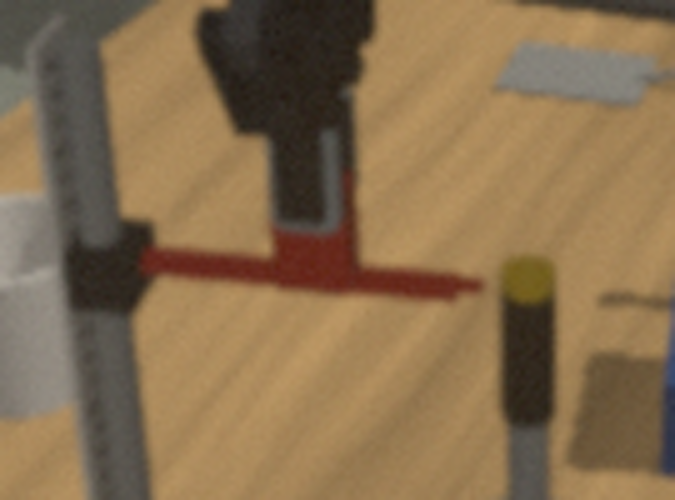

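The side crop shows the bar's tip end at about px (246,227) and the rod's yellow top at rows 221–230, so the pointer is still a few mm low. The rod top fits z 0.2178. Next is a subpixel height for the bar from its edge profile.

```bash
cat > bar.py <<'E'
from h import *
from scipy.optimize import brentq
b=shot('side');k=np.array(b['K']);e=np.array(b['extrinsics'])
d=np.array([.9763,.2164]);O=np.array([.5016,.1048])
P=lambda y,x,z:proj(k,e,[*(O+y*d+x*np.array([d[1],-d[0]])),z])
def edges(ch,x,lo,hi):
    p=cv2.GaussianBlur(ch,(1,3),0)[lo:hi,x];i=p.argmax();t=p[max(0,i-1):i+2].mean()/2+np.percentile(p,25)/2
    u=i
    while p[u]>t:u-=1
    v=i
    while p[v]>t:v+=1
    return lo+u+(t-p[u])/(p[u+1]-p[u]),lo+v-(t-p[v])/(p[v-1]-p[v])
def zrow(x,row,off,dz):  # height whose edge (lateral off, dz below top) hits pixel (x,row)
    def f(z):
        y=brentq(lambda y:P(y,off,z-dz)[0]-x,-.02,.14);return P(y,off,z-dz)[1]-row
    return brentq(f,.08,.27)
f=b['color'].astype(np.float32);red=f[:,:,0]-1.0*f[:,:,1]*1.0-0
hsvr=f[:,:,0]/(f[:,:,1]+5)
for x in range(224,240,2):
    u,v=edges(hsvr,x,212,242)
    print(x,'edges %.2f %.2f'%(u,v),'z from upper %.4f lower %.4f mean %.4f'%(zrow(x,u,.004,0),zrow(x,v,-.004,.006),(zrow(x,u,.004,0)+zrow(x,v,-.004,.006))/2))
yel=f[:,:,0]/(f[:,:,2]+8)
E
python3 bar.py
```

```text
224 edges 223.56 227.98 z from upper 0.2109 lower 0.2139 mean 0.2124
226 edges 223.77 228.14 z from upper 0.2109 lower 0.2139 mean 0.2124
228 edges 223.68 228.52 z from upper 0.2114 lower 0.2135 mean 0.2124
230 edges 224.01 228.67 z from upper 0.2111 lower 0.2136 mean 0.2123
232 edges 224.22 228.96 z from upper 0.2110 lower 0.2134 mean 0.2122
234 edges 224.53 229.00 z from upper 0.2107 lower 0.2136 mean 0.2122
236 edges 224.61 228.98 z from upper 0.2109 lower 0.2140 mean 0.2125
238 edges 224.78 229.24 z from upper 0.2109 lower 0.2138 mean 0.2124
```

Pointer at 0.2123, target 0.2178, so I raise it 5.5 mm and re-measure.

```bash
python3 -m handwheel '[{"tx":0,"ty":0,"tz":-0.002,"ax":0,"ay":0,"az":0,"jaw":-1},{"tx":0,"ty":0,"tz":-0.002,"ax":0,"ay":0,"az":0,"jaw":-1},{"tx":0,"ty":0,"tz":-0.0015,"ax":0,"ay":0,"az":0,"jaw":-1},{"tx":0,"ty":0,"tz":0,"ax":0,"ay":0,"az":0,"jaw":-1},{"tx":0,"ty":0,"tz":0,"ax":0,"ay":0,"az":0,"jaw":-1},{"tx":0,"ty":0,"tz":0,"ax":0,"ay":0,"az":0,"jaw":-1},{"tx":0,"ty":0,"tz":0,"ax":0,"ay":0,"az":0,"jaw":-1},{"tx":0,"ty":0,"tz":0,"ax":0,"ay":0,"az":0,"jaw":-1},{"tx":0,"ty":0,"tz":0,"ax":0,"ay":0,"az":0,"jaw":0},{"tx":0,"ty":0,"tz":0,"ax":0,"ay":0,"az":0,"jaw":0.3}]' && python3 -m handwheel '[{"tx":0,"ty":0,"tz":0,"ax":0,"ay":0,"az":0,"jaw":0.3},{"tx":0,"ty":0,"tz":0,"ax":0,"ay":0,"az":0,"jaw":0.3},{"tx":0,"ty":0,"tz":0,"ax":0,"ay":0,"az":0,"jaw":0.3},{"tx":0,"ty":0,"tz":0,"ax":0,"ay":0,"az":0,"jaw":0.3},{"tx":0,"ty":0,"tz":-0.005,"ax":0,"ay":0,"az":0,"jaw":0.3},{"tx":0,"ty":0,"tz":-0.01,"ax":0,"ay":0,"az":0,"jaw":0.3},{"tx":0,"ty":0,"tz":-0.015,"ax":0,"ay":0,"az":0,"jaw":0.3},{"tx":0,"ty":0,"tz":-0.02,"ax":0,"ay":0,"az":0,"jaw":0.3},{"tx":0,"ty":0,"tz":-0.02,"ax":0,"ay":0,"az":0,"jaw":0.3},{"tx":0,"ty":0,"tz":-0.01,"ax":0,"ay":0,"az":0,"jaw":0.3}]'; sed -i 's/212,242/206,236/' bar.py; python3 bar.py
python3 - <<'E'
from h import *
b=shot('side');j=cv2.resize(b['color'][170:270,150:285],None,fx=5,fy=5,interpolation=2)
cv2.imwrite('pics/w8.png',j[:,:,::-1])
h=cv2.cvtColor(b['color'],cv2.COLOR_RGB2HSV);y=cv2.inRange(h,(18,130,50),(35,255,255))[190:280,248:264];r=np.argwhere(y);print(r.min(0)+[190,248],r.max(0)+[190,248])
E
```

```text
time: 37.3
ee_pos: [0.568, 0.119, 0.2127]
tcp_rot: [-180.0, -0.0, -167.6]
wrist_force: [-0.0, 0.3, -0.4]
opening: 0.0485
grasp_force: 0.0
time: 38.55
ee_pos: [0.5684, 0.1196, 0.2946]
tcp_rot: [-180.0, 0.1, -167.5]
wrist_force: [0.6, 0.1, 0.6]
opening: 0.0555
grasp_force: 0.0
224 edges 221.28 225.75 z from upper 0.2153 lower 0.2181 mean 0.2167
226 edges 221.35 225.96 z from upper 0.2155 lower 0.2181 mean 0.2168
228 edges 221.62 226.02 z from upper 0.2153 lower 0.2183 mean 0.2168
230 edges 221.75 226.34 z from upper 0.2154 lower 0.2180 mean 0.2167
232 edges 221.77 226.43 z from upper 0.2157 lower 0.2182 mean 0.2169
234 edges 222.09 226.72 z from upper 0.2154 lower 0.2180 mean 0.2167
236 edges 222.18 226.97 z from upper 0.2156 lower 0.2178 mean 0.2167
238 edges 222.31 226.99 z from upper 0.2156 lower 0.2181 mean 0.2169
[220 249] [239 261]
```

```bash
cat > rod.py <<'E'
import contextlib,io
with contextlib.redirect_stdout(io.StringIO()):
    from bar import *
# yellow cap, centre columns: far rim at top, near rim 6 mm lower at bottom
sat=f[:,:,0]-f[:,:,2]   # yellow vs dark grip (lower edge) ; hue ratio vs wood (upper edge)
rat=f[:,:,0]/(f[:,:,2]+8)
ang=np.arange(0,6.3,.05)
def rims(z): return min(P(.009*np.sin(t),.009*np.cos(t),z)[1] for t in ang),max(P(.009*np.sin(t),.009*np.cos(t),z-.006)[1] for t in ang)
zs=np.arange(.205,.230,.001);Rm=np.array([rims(z) for z in zs])
for x in(253,254,255,256,257):
    u,_=edges(rat,x,208,236);_,v=edges(sat,x,208,240)
    print(x,'%.2f %.2f'%(u,v),'z up %.4f low %.4f'%(np.interp(-u,-Rm[:,0],zs),np.interp(-v,-Rm[:,1],zs)))
E
python3 rod.py
```

```text
253 221.81 229.64 z up 0.2161 low 0.2193
254 221.39 229.85 z up 0.2169 low 0.2189
255 221.24 229.91 z up 0.2172 low 0.2188
256 221.42 229.89 z up 0.2169 low 0.2188
257 221.67 229.84 z up 0.2164 low 0.2189
```

View pics/w8.png

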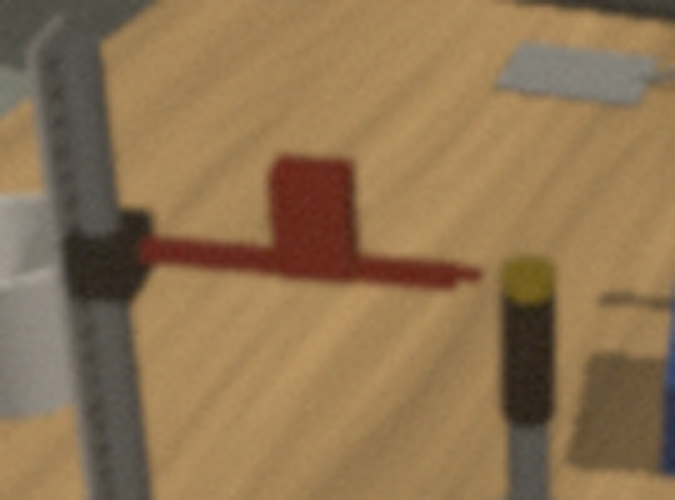

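The picture shows the freed pointer with its tip at about px (246,225) and the rod's cap at (255,225). By the same edge method the pointer reads 0.2168 and the rod top 0.2179, a 1 mm difference against the 3 mm allowed. The gripper is clear, so I hand in.

```bash
python3 -c "
from workcell import workorder
print(workorder.job_done())"
```

```text
the job is handed in; nothing more can be done
None
```

I handed the job in at about 39 s, with no verdict shown: the rod stands released in the bore with the piston bottomed (pressed home at about 13 N, just short of the 15 N asked), and the pointer is set about 1 mm below the rod top, inside the 3 mm limit.

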